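Close up two housing halves in a sloping weld-loading jig

ROBOT

A 6-joint arm with a two-finger parallel gripper is mounted at the origin on the work surface. World frame = base frame: x ahead of the robot, y to its left, z up, the work surface at z = 0. Lengths are in m, angles in rad, forces in N, time in s.
With the tool pointing down it reaches from about 0.3 to 0.775 m from the base axis. Payload 14.6 kg.
Tool frame: the origin (TCP) lies midway between the tips of the shut fingers; the grasp point (between the pads) lies 19 mm behind it (ctrl.pinch_z is the z of the grasp point in the tool frame, in m); z points along the fingers, y is the line along which they close (so a half turn about z gives the same grasp; the last joint's range is limited). The gripper opens to 94 mm and grips with 3 to 60 N. Pads are 16 mm wide; open, the fingers measure 119 mm over their backs; the gripper's body (75 mm by 177 mm) begins 78 mm behind the grasp point.
Start: joints at [-1.361, 0.3, 1.521, -0, 1.321, -0.067], TCP at [0.15, -0.529, 0.205] pointing down, gripper open.
Joint ranges: [-3.03, 3.03], [-0.79, 2.21], [0.23, 2.52], [-1.04, 4.18], [0, 3.07], [-2.55, 2.55]. Speed limits (rad/s): [2.22, 2.22, 2.57, 3.14, 3.14, 3.14].

INTERFACE

Orientations are given as [roll, pitch, yaw] about the fixed x, y, z axes, in that order (R = Rz(yaw) Ry(pitch) Rx(roll)).
In Python, from station import ctrl, camera, ticket gives the robot as it stands. The module is installed in compiled form; this text tells all that it offers.
- The arm moves only by the shell command python3 -m inch 'ROWS' [FORCE]. ROWS is text: rows parted by semicolons, each of 7 numbers parted by spaces: the opening, from -1 (shut) to 1 (fully open), then the shift along the tool's x, y, z in units of 0.03 m (1.0 is 0.03 m), then the turn, a rotation vector about the tool's x, y, z in units of 10 degrees (1.0 is 10 degrees). In form: grip dx dy dz rx ry rz; .... A call has 1 to 10 rows; each row shifts and turns the commanded pose from where the row before left it, along the tool's axes as they then stand; what a row does not reach is not made up. A row lasts 1/8 s, in which the tool goes at most 62.5 mm and 10.7 degrees, less where a joint would pass 70% of its speed; a pose out of reach is approached as far as the arm can. A call with a number of a shift or a turn outside -1 to 1 is refused whole. A call with a gripper value outside its range is refused whole. The fingers move at their own pace and stop on an object; FORCE is the grip in N (left out, the last holds). Time passes only in rows, so rows that do not move let the fingers close. It gives the time, the measured TCP pose, the force, the opening and the grip force at its end, in the units of the state.
- ctrl.get_obs(): the state, without advancing time (a new reading comes with each control period).
- camera(name): name is "scene" or "top"; returns a dict with "img" (384x512x3 uint8, blue, green, red), "range_z" (384x512 float32, m along the optical axis (not along the pixel's ray), 0 where there is no reading), "intrinsics" (3x3 intrinsics, pixels), "view" (4x4, takes a point from world to camera coordinates). Camera axes: x right, y down, z forward; pixel columns grow to the right and rows downward; lengths in m; the calibration is good to about 2 mm. A picture is of the moment at which its call begins.
- ticket.hand_in(): hands the job in; it is judged then, once.
The state is a dict: "time_s": time; "qpos": joint angles; "joint_vel": joint speeds; "tau": joint torques, N m; "ee_pos": TCP position; "eef_rot": TCP orientation; "force": force on the tool from outside, world axes, zero at the start; "moment": the same for the moment, N m; "grip_width": finger opening in m; "grip_force": force on a finger pad.
Only numpy, scipy, OpenCV 4.12 (cv2) and the standard library are available. Lean on these libraries where they do the work, as an engineer would, in place of code of your own. Each camera call takes 0.05 s, during which the arm holds its last target. There are 200 camera calls.

TASK

Take the loose black housing half from the bench and lay it on the sloping deck of the jig, resting against the ledge, with its orange end facing the orange end of the clamped half; then slide it along until the two orange ends butt flush with no gap. Set it down without letting it drop or topple, butt it gently so the clamped half is not shoved along, and leave the other things on the bench alone.

Things in the scene. Friction and masses are not known exactly. Their poses are not given: they have to be found in the camera images.
- loose_half: Loose housing half: black block 50 (x) by 80 (y) by 30 (z) mm, 120 g. The last 10 mm at its +y end are the orange weld flange, same cross-section. Origin: centre of the underside; z up out of the top. Starts lying flat on the bench on its underside.
- loose_face (a point): Centre of the loose half's orange end face (40 mm along +y and 15 mm up from its origin); axes as the loose half.
- clamped_half: Neighbour: same 50 x 80 x 30 block, on the deck against the ledge. Origin: centre of its underside. z = deck normal (30 deg from vertical, towards the robot), x up the slope, y level along the deck. Orange end at y -40 mm; the finished loose half has the same axes, origin at y -80. Its clamp slides along y above 20 N; clamp arm 55 mm high at y > 4, red handle to 120 mm at y > 60.
- clamped_face (a point): Centre of the clamped half's orange end face (-40 mm along y, 15 mm up); axes as the clamped half.
- jig: Fixed jig: dark base plate 150 x 300 x 14 mm under an aluminium deck 300 long (y), 60 wide, sloped 30 deg, low edge towards the robot. Origin: centre of the base's underside. Deck surface under a part's middle: 100 mm above the bench at x 0. Ledge at the low edge 8 mm proud, 8 thick, inner face 25 mm down the slope from there. Deck is free 40 mm past the finished half's right end.
- cover: Bystander: grey cover 44 x 60 x 18 mm with a black boss, on the bench. Origin: centre of its underside.
- gauge: Bystander: stepped steel gauge block 50 x 50 x 40 mm. Origin: centre of its underside.
- driver: Bystander: yellow-handled screwdriver lying on the bench.
- cleaner: Bystander: white bottle, 60 mm diameter, 150 mm tall. Origin: centre of its underside.
- spanner: Bystander: steel spanner lying on the bench.
- grease: Bystander: amber jar, 52 mm diameter, 60 mm tall. Origin: centre of its underside.
Not all that is in view belongs to the job. What is shaped like the loose_half but red is not meant.

How it is judged:
At the end, for the whole second after the job is handed in: The loose half lies at rest on the sloping deck, right way up, orange end against orange end: gap at the faces under 2.2 mm, the two faces level with each other within 3 mm across and in height, both halves parallel within 0.05 rad, and the clamped half within 4 mm of where it began (y of loose_face in the frame of clamped_face between -0.0022 and 0.0015 m and x of loose_face in the frame of clamped_face between -0.003 and 0.003 m and z of loose_face in the frame of clamped_face between -0.003 and 0.003 m and y of loose_half in the frame of clamped_half below -0.077 m and angle between the y axis of loose_half and the y axis of clamped_half, either way round below 0.05 rad and angle between the z axis of loose_half and the z axis of clamped_half, either way round below 0.05 rad and angle between loose_half's own z axis and vertical below 0.7 rad and distance of clamped_half from where it was at the start of the episode below 0.004 m and linear speed of loose_half below 0.01 m/s); the robot touches nothing.
It fails at once if The clamped half was shoved more than 6 mm along (distance of clamped_half from where it was at the start of the episode above 0.006 m).
It fails at once if The loose half was dropped or toppled (faster than 0.4 m/s or 8 rad/s while not touched by the fingers) (contact force between the fingers and loose_half below 0.05 N and (linear speed of loose_half above 0.4 m/s or angular speed of loose_half above 8 rad/s)).
It fails at once if Another thing on the bench was moved more than 25 mm (distance of any of cover, gauge, driver, cleaner, spanner, grease from where it was at the start of the episode above 0.025 m).
It also fails if it takes over 40 s, if anything falls off the work surface, if the arm or the gripper's body presses on something with over 40 N, if the wrist force passes 120 N, or if a joint passes its speed limit or range.

## Working session

There is one attempt and no reset: what is moved stays moved. The work goes in short steps, Python scripts to look and compute and a shell command to move; the robot and the scene stay as the last step left them, time stands still between calls to the robot, and variables do not carry over. Pictures are saved under pics/ and viewed, at most 10 in all, crops included, and the job is handed in when it is done.

```bash
mkdir -p pics; cat > h.py <<'E'
import numpy as np, cv2
from station import ctrl, camera, ticket
from scipy.spatial.transform import Rotation as R
def pts(c):
    K=c["intrinsics"];V=np.linalg.inv(c["view"]);z=c["range_z"]
    v,u=np.mgrid[:384,:512]
    p=np.stack([(u-K[0,2])/K[0,0]*z,(v-K[1,2])/K[1,1]*z,z],-1)
    return p@V[:3,:3].T+V[:3,3]
E
python3 - <<'E'
from h import *
for n in("scene","top"):
    c=camera(n);cv2.imwrite(f"pics/{n}0.png",c["img"]);np.savez(f"/tmp/{n}0",**c)
    print(n,c["intrinsics"],c["view"],(c["range_z"]>0).mean())
o=ctrl.get_obs();print(o,ctrl.pinch_z)
E
```

```text
scene [[475.35705182   0.         256.28090847]
 [  0.         475.35705182 195.6603783 ]
 [  0.           0.           1.        ]] [[ 0.51290117  0.85826771  0.01757615 -0.30430716]
 [ 0.66677825 -0.38540441 -0.63786379 -0.29710702]
 [-0.54068397  0.33888047 -0.76994861  1.73734712]
 [ 0.          0.          0.          1.        ]] 0.9958343505859375
top [[433.87941439   0.         256.31314027]
 [  0.         433.87941439 196.54071051]
 [  0.           0.           1.        ]] [[-0.01637861 -0.99975185 -0.01509907  0.05304083]
 [-0.99681198  0.01750609 -0.07784228  0.53827475]
 [ 0.07808728  0.01377599 -0.99685134  1.38233089]
 [ 0.          0.          0.          1.        ]] 0.9960174560546875
{'time_s': 0.1, 'qpos': array([-1.36057515e+00,  3.00394656e-01,  1.52152139e+00, -1.71198093e-05,
        1.32071773e+00, -6.65919124e-02]), 'joint_vel': array([ 2.89130465e-03, -5.34423505e-05, -2.28635994e-03,  9.65243056e-04,
        6.78474695e-04,  1.12402003e-04]), 'tau': array([ 1.88361249e-03, -5.32642615e+01, -3.53279936e+01,  7.09860865e-02,
        2.34930374e-02, -5.85734460e-05]), 'ee_pos': array([ 0.15025683, -0.52882591,  0.20495352]), 'eef_rot': array([-3.14055274e+00, -5.27326653e-05,  2.76817308e-01]), 'force': array([ 0.31270921, -0.62272685, -0.04552344]), 'moment': array([ 0.01096253, -0.00329883,  0.04202619]), 'grip_force': 0.0, 'grip_width': 0.09350028481261154} -0.0188
```

View pics/scene0.png

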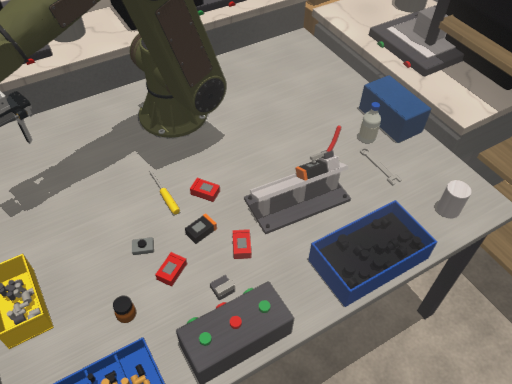

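View pics/top0.png

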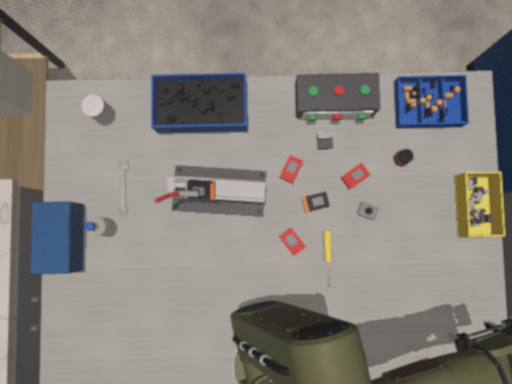

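The top view shows the robot's base at the bottom and the jig at (220,190). The clamped half is at about (200,190), with its orange end towards the right (212,190).

Candidates for the loose half:
- Black block with an orange end: top (316,202), scene (201,229).
- Red blocks: top (291,168), (356,176), (292,241).
- Grey cover with a black boss: top (368,210).

I choose the black one with the orange end and will check it in a close crop while measuring.

```bash
python3 - <<'E'
from h import *
ims=[]
for n,(u,v),(ju,jv) in(("scene",(201,229),(312,170)),("top",(316,202),(200,190))):
    c=dict(np.load(f"/tmp/{n}0.npz"));P=pts(c);im=c["img"]
    hsv=cv2.cvtColor(im,cv2.COLOR_BGR2HSV)
    org=(hsv[...,0]>6)&(hsv[...,0]<22)&(hsv[...,1]>150)&(hsv[...,2]>90)
    V,U=np.mgrid[:384,:512]
    near=(abs(U-u)<28)&(abs(V-v)<28)
    bench=P[near&(P[...,2]<.01)]
    print(n,"bench z",np.median(bench[:,2]))
    m=near&(P[...,2]>.022)&(P[...,2]<.045)&((hsv[...,2]<110)|org)
    # keep component at centre
    k,l=cv2.connectedComponents(m.astype(np.uint8));m=l==l[v,u]
    q=P[m];top=q[abs(q[:,2]-np.median(q[:,2]))<.004]
    r=cv2.minAreaRect(top[:,:2].astype(np.float32)*1000)
    print("loose",len(top),np.median(top[:,2]),r,"orange",P[m&org].mean(0),(m&org).sum())
    a=(abs(U-ju)<25)&(abs(V-jv)<25)&org
    print("clamped orange",a.sum(),P[a].mean(0),P[a].min(0),P[a].max(0))
    for (cu,cv) in((u,v),(ju,jv)): ims.append(cv2.resize(im[cv-32:cv+32,cu-42:cu+42],(400,300),interpolation=cv2.INTER_CUBIC))
cv2.imwrite("pics/crop.png",np.vstack([np.hstack(ims[:2]),np.hstack(ims[2:])]))
E
```

```text
scene bench z 0.0018929906487930026
loose 289 0.03145048567045827 ((521.1255493164062, -147.5428924560547), (52.3544807434082, 80.13729858398438), 12.90183162689209) orange [ 0.5143576  -0.11384076  0.03179425] 53
clamped orange 64 [0.58693788 0.15354486 0.15947913] [ 0.52960998 -0.44208235  0.1140768 ] [1.29353973 0.18014454 1.15350275]
top bench z -0.0005111806919161355
loose 81973 -0.0005044096730204561 ((448.259521484375, 45.3380126953125), (1003.0745239257812, 1588.7586669921875), 0.05907406285405159) orange [0.54993533 0.16694711 0.1498572 ] 51
clamped orange 50 [0.55043002 0.17248297 0.15242812] [0.42948499 0.02456161 0.11295806] [0.57723853 0.18145678 1.4206798 ]
```

View pics/crop.png

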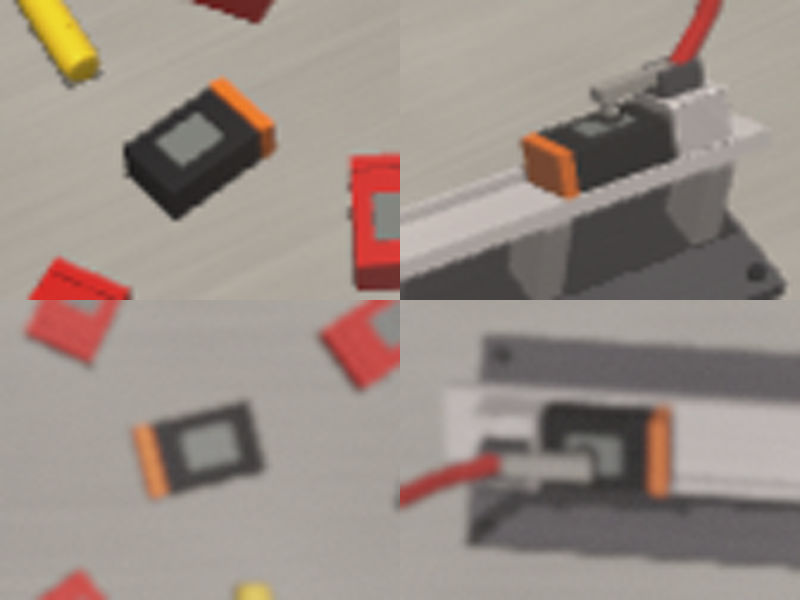

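The crop confirms it: black block with an orange end (+y end pointing to world +y), grey patch on top. The clamped half's orange end faces −y. Next I'll refine the poses from the deck plane and the orange edges.

```bash
python3 - <<'E'
from h import *
V,U=np.mgrid[:384,:512]
S=[]
for n in("scene","top"):
    c=dict(np.load(f"/tmp/{n}0.npz"));P=pts(c);im=c["img"];hsv=cv2.cvtColor(im,cv2.COLOR_BGR2HSV)
    org=(hsv[...,0]>6)&(hsv[...,0]<22)&(hsv[...,1]>150)&(hsv[...,2]>90)
    X=P[...,0];Y=P[...,1];Z=P[...,2]
    m=(abs(X-.52)<.07)&(abs(Y+.147)<.07)&(Z>.022)&(Z<.045)&~((hsv[...,1]>150)&((hsv[...,0]<6)|(hsv[...,0]>170)))
    k,l=cv2.connectedComponents(m.astype(np.uint8));s=np.bincount(l[l>0]);m=l==s.argmax()
    q=P[m];print(n,"loose",len(q),np.median(q[:,2]),cv2.minAreaRect(q[:,:2].astype(np.float32)*1000),"orange",P[m&org&(Z>.027)].mean(0))
    # deck
    d=(X>.45)&(X<.65)&(Y>-.05)&(Y<.11)&(Z>.06)&(Z<.16);q=P[d]
    rng=np.random.default_rng(0);best=None
    for _ in range(500):
        a=q[rng.choice(len(q),3,0)];nn=np.cross(a[1]-a[0],a[2]-a[0]);L=np.linalg.norm(nn)
        if L<1e-6: continue
        nn/=L;i=abs((q-a[0])@nn)<.002
        if abs(abs(nn[2])-.866)<.08 and (best is None or i.sum()>best.sum()):best=i
    g=q[best];c0=g.mean(0);nn=np.linalg.svd(g-c0)[2][2];nn*=np.sign(nn[2])
    print("deck",len(g),c0,"n",nn,"tilt",np.degrees(np.arccos(nn[2])),"yaw",np.degrees(np.arctan2(nn[1],-nn[0])))
    yw=np.arctan2(-nn[1],-nn[0])
    y=np.cross([0,0,1],nn);y=-y/np.linalg.norm(y); y*=np.sign(y[1]); x=np.cross(y,nn)
    F=np.stack([x,y,nn],1)
    loc=(P-c0)@F
    # clamped black+orange: points with local z near 30mm
    e=(abs(X-.54)<.08)&(Y>.08)&(Y<.25)&(Z>.08)&(Z<.22)
    t=e&org; print("orange loc: z pcts",np.percentile(loc[t][:,2],[5,50,95]),"y",np.percentile(loc[t][:,1],[2,10,50,90,98]),"x",np.percentile(loc[t][:,0],[2,50,98]))
    tp=e&(abs(loc[...,2]-.03)<.004);print("top face x",np.percentile(loc[tp][:,0],[1,5,50,95,99]),"y",np.percentile(loc[tp][:,1],[1,5,50,95,99]),tp.sum(), np.median(loc[tp][:,2]))
    # x extent of whole deck/ledge
    w=(Y>-.03)&(Y<.1)&(abs(loc[...,0])<.06)&(abs(loc[...,2])<.012);h=loc[w]
    for b in np.arange(-.056,.056,.004):
        i=abs(h[:,0]-b-.002)<.002
        if i.sum()>3: print(round(b,3),i.sum(),round(np.median(h[i,2])*1000,1),end=' | ')
    print("\nF",F.round(4).tolist(),c0)
E
```

```text
scene loose 439 0.03143560013723912 ((521.10205078125, -146.86300659179688), (52.98093032836914, 81.62223815917969), 12.876089096069336) orange [ 0.51305672 -0.11417845  0.03218329]
deck 253 [0.55468297 0.062601   0.10242309] n [-0.48016629  0.04057011  0.87623878] tilt 28.80807448363961 yaw 4.82955291103377
orange loc: z pcts [0.00459102 0.02534506 0.03073687] y [0.1055201  0.10680319 0.11004849 0.11545351 0.11663313] x [-0.0205288   0.01862108  0.0258548 ]
top face x [-0.0249087  -0.02085044  0.00774968  0.02500075  0.02633217] y [0.10670784 0.10781542 0.14085305 0.18204738 0.18725906] 181 0.030191549892728334
-0.036 10 6.4 | -0.032 34 3.7 | -0.028 48 3.3 | -0.024 21 1.4 | -0.02 21 0.1 | -0.016 17 -0.7 | -0.012 14 -0.8 | -0.008 20 0.1 | -0.004 11 0.2 | -0.0 19 0.3 | 0.004 16 -0.3 | 0.008 20 0.3 | 0.012 18 -0.1 | 0.016 13 0.4 | 0.02 40 -2.5 | 0.024 76 -4.1 | 0.028 17 -5.7 | 
F [[0.8731, 0.0842, -0.4802], [-0.0738, 0.9964, 0.0406], [0.4819, -0.0, 0.8762]] [0.55468297 0.062601   0.10242309]
top loose 387 0.02951810549222378 ((520.1253662109375, -146.38250732421875), (49.81935501098633
[... 212 characters left out ...]
59
orange loc: z pcts [0.02195852 0.02881381 0.03154173] y [0.1066846  0.10694451 0.11019189 0.11352108 0.11594721] x [-0.0217196   0.00321942  0.02330092]
top face x [-0.02506863 -0.02242     0.0050293   0.02309978  0.02500972] y [0.10668146 0.1078623  0.13954635 0.17820733 0.1825352 ] 288 0.02936574929624531
-0.036 24 4.7 | -0.032 29 6.0 | -0.028 53 1.8 | -0.024 36 -1.6 | -0.02 29 -0.7 | -0.016 32 -0.5 | -0.012 33 -1.5 | -0.008 28 -0.5 | -0.004 35 -1.3 | -0.0 31 0.2 | 0.004 33 -0.6 | 0.008 27 -0.6 | 0.012 35 -0.2 | 0.016 39 -0.1 | 0.02 35 0.0 | 0.024 51 -3.1 | 0.028 4 -2.5 | 
F [[0.8793, 0.0799, -0.4694], [-0.0705, 0.9968, 0.0376], [0.4709, -0.0, 0.8822]] [0.55480325 0.06442704 0.10081294]
```

```bash
python3 - <<'E'
from h import *
for n in("scene","top"):
    c=dict(np.load(f"/tmp/{n}0.npz"));P=pts(c);hsv=cv2.cvtColor(c["img"],cv2.COLOR_BGR2HSV)
    X=P[...,0];Y=P[...,1];Z=P[...,2]
    off=.0019 if n=="scene" else -.0005
    m=(X>.40)&(X<.70)&(Y>-.1)&(Y<.3)&(Z-off>.008)&(Z-off<.022)&(hsv[...,2]<140)
    k,l,st,_=cv2.connectedComponentsWithStats(m.astype(np.uint8));
    q=P[m][:, :2]
    print(n,cv2.minAreaRect(q.astype(np.float32)*1000))
    # long front/back edges: per y-bin extreme x
    for s in(-1,1):
        b=[];
        for y0 in np.arange(-.04,.2,.01):
            i=abs(q[:,1]-y0)<.005
            if i.sum()>4:b.append((y0,(s*np.max(s*q[i,0]))))
        b=np.array(b);f=np.polyfit(b[:,0],b[:,1],1)
        r=b[:,1]-np.polyval(f,b[:,0]);k=abs(r)<2*np.median(abs(r))+1e-4;f=np.polyfit(b[k,0],b[k,1],1);print(s,"slope deg",np.degrees(f[0]),f[1],r.std(),len(b))
    # ledge top / upper deck edge vs y: deck surface extents
    d=(X>.48)&(X<.64)&(Y>-.05)&(Y<.11)&(Z>.07)&(Z<.14)&(hsv[...,2]>120);q=P[d]
    for s in(-1,1):
        b=[]
        for y0 in np.arange(-.04,.1,.01):
            i=abs(q[:,1]-y0)<.005
            if i.sum()>4:b.append((y0,(s*np.max(s*q[i,0]))))
        b=np.array(b);f=np.polyfit(b[:,0],b[:,1],1);print("deck edge",s,np.degrees(f[0]),f[1],len(b))
E
```

```text
scene ((539.7603759765625, 101.47068786621094), (398.4057922363281, 272.93377685546875), 89.48599243164062)
-1 slope deg 9.942393022202268 0.5083556905264549 0.029550174921495663 19
1 slope deg 4.699798290977427 0.6252871284856554 0.0008643211952794096 19
deck edge -1 2.693705817024172 0.5180894214336718 9
deck edge 1 4.045848890934919 0.5793089298892118 9
top ((562.3699951171875, 161.3042755126953), (289.7489318847656, 150.40658569335938), 85.26222229003906)
-1 slope deg 4.841406453507987 0.47461590446162755 0.024146965796073925 19
1 slope deg 4.991450593351501 0.6226667659801493 0.0008804050857297054 19
deck edge -1 4.803004866146193 0.5174659803400691 9
deck edge 1 3.564615234158348 0.57865016476838 9
```

```bash
cat >> h.py <<'E'
def frame(yaw,tilt=0):   # part axes: yaw about z, then tilt so the normal leans to -x
    return (R.from_euler('z',yaw,degrees=True)*R.from_euler('y',-tilt,degrees=True)).as_matrix()
def tool(F): return np.stack([F[:,1],F[:,0],-F[:,2]],1)
def rel(p,T):
    o=ctrl.get_obs();C=R.from_euler('xyz',o["eef_rot"]).as_matrix()
    rv=np.degrees(R.from_matrix(C.T@T).as_rotvec())/10
    s=T.T@(np.array(p)-o["ee_pos"])/.03
    print("t",o["time_s"],"pos",o["ee_pos"].round(4),"rot units",rv.round(3),"then shift units",s.round(3),"F",o["force"].round(2),"w",o["grip_width"],o["grip_force"])
E
python3 -c "
from h import *
rel([.5206,-.1466,.11],tool(frame(12.7)))"
```

```text
t 0.1 pos [ 0.1503 -0.5288  0.205 ] rot units [-5.000e-03 -5.000e-03 -8.684e+00] then shift units [ 9.715 14.844  3.165] F [ 0.31 -0.62 -0.05] w 0.09350028481261154 0.0
```

```bash
python3 -m inch '0.6 0 0 0 0 0 -0.965;0.6 0 0 0 0 0 -0.965;0.6 0 0 0 0 0 -0.965;0.6 0 0 0 0 0 -0.965;0.6 0 0 0 0 0 -0.965;0.6 0 0 0 0 0 -0.965;0.6 0 0 0 0 0 -0.965;0.6 0 0 0 0 0 -0.965;0.6 0 0 0 0 0 -0.965' && python3 -m inch '0.6 0.65 0.99 0 0 0 0;0.6 0.65 0.99 0 0 0 0;0.6 0.65 0.99 0 0 0 0;0.6 0.65 0.99 0 0 0 0;0.6 0.65 0.99 0 0 0 0;0.6 0.65 0.99 0 0 0 0;0.6 0.65 0.99 0 0 0 0;0.6 0.65 0.99 0 0 0 0' && python3 -m inch '0.6 0.65 0.99 0 0 0 0;0.6 0.65 0.99 0 0 0 0;0.6 0.65 0.99 0 0 0 0;0.6 0.65 0.99 0.5 0 0 0;0.6 0.65 0.99 0.8 0 0 0;0.6 0.65 0.99 0.9 0 0 0;0.6 0.65 0.99 0.9 0 0 0;0.6 0 0 0 0 0 0;0.6 0 0 0 0 0 0'; python3 -c "
from h import *
rel([.5206,-.1466,.0105],tool(frame(12.7)))"
```

```text
time_s: 1.23
ee_pos: [0.1503, -0.5289, 0.2051]
eef_rot: [3.142, -0.001, 1.798]
force: [0.3, -0.6, 0.1]
grip_width: 0.0751
grip_force: 0.0
time_s: 2.22
ee_pos: [0.3484, -0.3236, 0.2053]
eef_rot: [-3.141, -0.0, 1.793]
force: [-0.1, -0.0, -0.4]
grip_width: 0.0752
grip_force: 0.0
time_s: 3.35
ee_pos: [0.5204, -0.146, 0.1127]
eef_rot: [-3.142, 0.0, 1.793]
force: [-0.3, 0.9, -0.5]
grip_width: 0.0751
grip_force: 0.0
t 3.35 pos [ 0.5204 -0.146   0.1127] rot units [-0.     0.001  0.002] then shift units [-2.100e-02  3.000e-03  3.407e+00] F [-0.33  0.89 -0.5 ] w 0.07510463401789029 0.0
```

```bash
python3 -m inch '0.6 -0.02 0 0.8 0 0 0;0.6 0 0 0.8 0 0 0;0.6 0 0 0.8 0 0 0;0.6 0 0 0.6 0 0 0;0.6 0 0 0.4 0 0 0;0.6 0 0 0 0 0 0;0.6 0 0 0 0 0 0' && python3 -m inch '-1 0 0 0 0 0 0;-1 0 0 0 0 0 0;-1 0 0 0 0 0 0;-1 0 0 0 0 0 0;-1 0 0 0 0 0 0' 25; python3 - <<'E'
from h import *
rel([.5206,-.1466,.0105],tool(frame(12.7)))
c=camera("scene");cv2.imwrite("pics/g.png",cv2.resize(c["img"][140:300,100:300],(800,640))[:600])
E
```

```text
time_s: 4.22
ee_pos: [0.5211, -0.1465, 0.0112]
eef_rot: [3.141, 0.001, 1.793]
force: [-0.5, -0.9, -0.5]
grip_width: 0.0753
grip_force: 0.0
time_s: 4.85
ee_pos: [0.5207, -0.1463, 0.0106]
eef_rot: [3.141, 0.0, 1.793]
force: [-2.0, 0.6, 3.2]
grip_width: 0.0501
grip_force: 25.0
t 4.85 pos [ 0.5207 -0.1463  0.0106] rot units [0.001 0.001 0.001] then shift units [-0.008 -0.006  0.005] F [-1.96  0.62  3.15] w 0.0500740288136989 25.000703036785126
```

View pics/g.png

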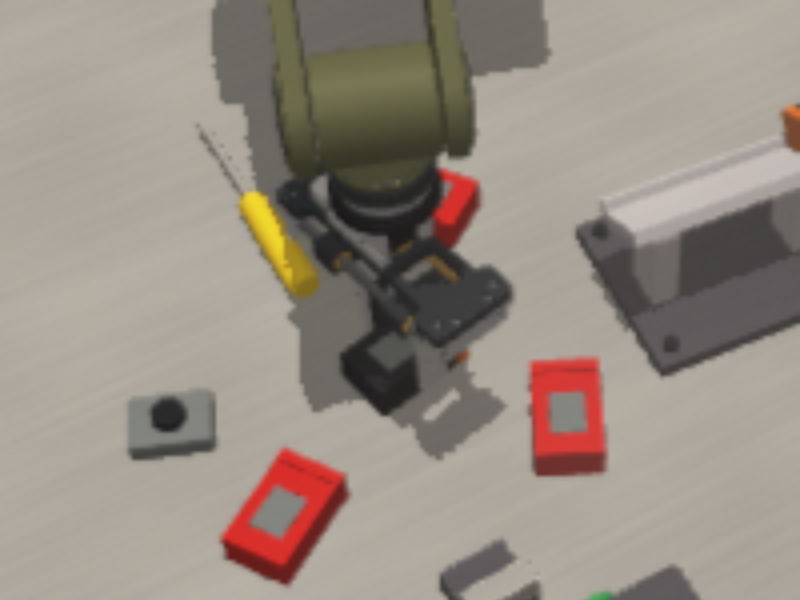

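```bash
cat >> h.py <<'E'
F=frame(-4.75,30)
def goal(yj,xs,h):  # origin of loose half at jig y yj, xs up slope, h above deck; TCP sits 10.5 mm up
    c0=np.array([.5547,.0635,.1005]);return c0+F[:,1]*(yj-.1092)+F[:,0]*xs+F[:,2]*(h+.0105)
E
python3 -m inch '-1 0 0 -0.4 0 0 0;-1 0 0 -0.8 0 0 0;-1 0 0 -1 0 0 0;-1 0 0 -1 0 0 0;-1 0 0 -1 0 0 0;-1 0 0 -1 0 0 0;-1 0 0 -1 0 0 0;-1 0 0 0 0 0 0'; python3 -c "
from h import *
rel(goal(.150,.005,.03),tool(F))"
```

```text
time_s: 5.9
ee_pos: [0.5213, -0.1465, 0.1987]
eef_rot: [3.138, 0.002, 1.793]
force: [-0.3, 0.9, -1.6]
grip_width: 0.0497
grip_force: 25.0
t 5.9 pos [ 0.5213 -0.1465  0.1987] rot units [-2.955 -0.448  1.708] then shift units [ 8.428 -1.012  1.748] F [-0.26  0.85 -1.61] w 0.04971158260977828 24.999689161777496
```

```bash
python3 -m inch '-1 0 0 0 -0.739 -0.112 0.427;-1 0 0 0 -0.739 -0.112 0.427;-1 0 0 0 -0.739 -0.112 0.427;-1 0 0 0 -0.739 -0.112 0.427;-1 0 0 0 0 0 0' && python3 -m inch '-1 0.936 -0.112 0.194 0 0 0;-1 0.936 -0.112 0.194 0 0 0;-1 0.936 -0.112 0.194 0 0 0;-1 0.936 -0.112 0.194 0 0 0;-1 0.936 -0.112 0.194 0 0 0;-1 0.936 -0.112 0.194 0 0 0;-1 0.936 -0.112 0.194 0 0 0;-1 0.936 -0.112 0.194 0 0 0;-1 0.936 -0.112 0.194 0 0 0;-1 0 0 0 0 0 0'; python3 - <<'E'
from h import *
rel(goal(.150,.005,.005),tool(F))
ims=[]
for n,y,x in(("scene",100,240),("top",140,150)):
    c=camera(n);np.savez(f"/tmp/{n}1",**c);ims.append(cv2.resize(c["img"][y:y+100,x:x+120],(400,333),interpolation=cv2.INTER_CUBIC))
cv2.imwrite("pics/hov.png",np.hstack(ims))
E
```

```text
time_s: 6.52
ee_pos: [0.519, -0.1459, 0.1948]
eef_rot: [2.625, -0.002, 1.487]
force: [-0.3, 0.1, -1.9]
grip_width: 0.0498
grip_force: 25.0
time_s: 7.78
ee_pos: [0.5415, 0.107, 0.1352]
eef_rot: [2.625, 0.002, 1.491]
force: [-0.3, -0.8, -2.2]
grip_width: 0.0502
grip_force: 25.0
t 7.775 pos [0.5415 0.107  0.1352] rot units [-0.039  0.     0.019] then shift units [-0.047  0.073  0.766] F [-0.33 -0.76 -2.18] w 0.050195240454862934 24.99992609024048
```

View pics/hov.png

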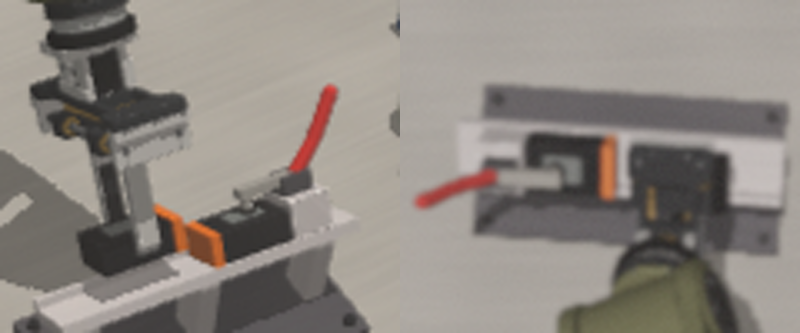

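The scene crop (left) shows the held block hovering over the deck with its orange end towards the clamped one. I'll lower it to just above the deck, then go down in small steps, watching the force.

```bash
python3 -m inch '-1 0 0.07 0.2 -0.039 0 0.019;-1 0 0 0.2 0 0 0;-1 0 0 0.2 0 0 0;-1 0 0 0.15 0 0 0;-1 0 0 0 0 0 0;-1 0 0 0 0 0 0' && for i in 1; do python3 -m inch '-1 0 0 0.04 0 0 0;-1 0 0 0.03 0 0 0;-1 0 0 0.03 0 0 0;-1 0 0 0 0 0 0'; done; python3 -c "
from h import *
rel(goal(.150,.005,.0),tool(F)); print(F.T@ctrl.get_obs()['force'])"
```

```text
time_s: 8.62
ee_pos: [0.5544, 0.1046, 0.1179]
eef_rot: [2.615, -0.003, 1.485]
force: [-0.5, -1.1, -1.8]
grip_width: 0.0499
grip_force: 25.0
time_s: 9.12
ee_pos: [0.5559, 0.1045, 0.1152]
eef_rot: [2.615, -0.003, 1.485]
force: [-0.3, 0.1, -1.7]
grip_width: 0.0496
grip_force: 25.0
t 9.125 pos [0.5559 0.1045 0.1152] rot units [ 0.017 -0.005 -0.022] then shift units [-0.004 -0.016  0.11 ] F [-0.29  0.06 -1.66] w 0.049634393786042334 24.999799132347107
[-1.08544614  0.03524565 -1.2864826 ]
```

```bash
python3 -m inch '-1 0 0 0.02 0 0 0;-1 0 0 0 0 0 0'; python3 -c "
from h import *
rel(goal(.150,.005,.0),tool(F)); print(F.T@ctrl.get_obs()['force'])"
```

```text
time_s: 9.38
ee_pos: [0.5563, 0.1044, 0.1147]
eef_rot: [2.615, -0.003, 1.485]
force: [-0.6, -0.5, -1.1]
grip_width: 0.0496
grip_force: 25.0
t 9.375 pos [0.5563 0.1044 0.1147] rot units [ 0.017 -0.005 -0.022] then shift units [-0.004 -0.016  0.09 ] F [-0.58 -0.45 -1.07] w 0.04957632666420883 24.999759793281555
[-1.00721755 -0.50085603 -0.65822177]
```

```bash
python3 -m inch '-1 0 0 0.03 0 0 0;-1 0 0 0 0 0 0'; python3 -m inch '-1 0 0 0.03 0 0 0;-1 0 0 0 0 0 0'; python3 -c "
from h import *
rel(goal(.150,.005,.0),tool(F)); print(F.T@ctrl.get_obs()['force'])"
```

```text
time_s: 9.62
ee_pos: [0.5567, 0.1044, 0.1139]
eef_rot: [2.615, -0.003, 1.485]
force: [0.7, -0.7, -1.5]
grip_width: 0.0496
grip_force: 25.0
time_s: 9.88
ee_pos: [0.5571, 0.1043, 0.1131]
eef_rot: [2.615, -0.003, 1.485]
force: [0.3, 0.9, -1.1]
grip_width: 0.05
grip_force: 25.0
t 9.875 pos [0.5571 0.1043 0.1131] rot units [ 0.017 -0.005 -0.022] then shift units [-0.003 -0.015  0.029] F [ 0.34  0.86 -1.08] w 0.04995771776094449 24.99980539083481
[-0.30932945  0.88587392 -1.06998819]
```

```bash
for i in 1; do python3 -m inch '-1 0 0 0.02 0 0 0;-1 0 0 0 0 0 0' | sed -n 2,4p; done; python3 -m inch '-1 0 0 0.02 0 0 0;-1 0 0 0 0 0 0'| sed -n 2,4p; python3 -m inch '-1 0 0 0.02 0 0 0;-1 0 0 0 0 0 0'| sed -n 2,4p;  python3 -c "
from h import *
rel(goal(.150,.005,.0),tool(F)); print(F.T@ctrl.get_obs()['force'])"
```

```text
ee_pos: [0.5574, 0.1043, 0.1125]
eef_rot: [2.615, -0.003, 1.485]
force: [0.6, 0.5, -1.3]
ee_pos: [0.5577, 0.1043, 0.1122]
eef_rot: [2.615, -0.003, 1.485]
force: [-2.9, -0.1, 2.9]
ee_pos: [0.5578, 0.1044, 0.1122]
eef_rot: [2.615, -0.003, 1.485]
force: [-13.3, 0.2, 11.6]
t 10.625 pos [0.5578 0.1044 0.1122] rot units [ 0.018 -0.005 -0.022] then shift units [-0.006 -0.02  -0.008] F [-13.26   0.15  11.6 ] w 0.049899115220662545 25.017565190792084
[-5.65428076 -0.94687906 16.65754878]
```

Deck contact came within 0.3 mm of the measured height. I'll relieve the force, then slide down to the ledge.

```bash
python3 -m inch '-1 0 0 -0.025 0 0 0;-1 0 -0.05 0 0 0 0;-1 0 -0.05 0 0 0 0;-1 0 0 0 0 0 0' | sed -n 2,4p; python3 -m inch '-1 0 -0.03 0 0 0 0;-1 0 0 0 0 0 0'| sed -n 2,4p; python3 -c "
from h import *
rel(goal(.150,.0,.0),tool(F)); print(F.T@ctrl.get_obs()['force'])"
```

```text
ee_pos: [0.555, 0.1045, 0.1106]
eef_rot: [2.615, -0.003, 1.485]
force: [-0.8, 0.3, -0.1]
ee_pos: [0.5542, 0.1046, 0.1102]
eef_rot: [2.615, -0.003, 1.485]
force: [-1.4, 0.5, -0.6]
t 11.375 pos [0.5542 0.1046 0.1102] rot units [ 0.016 -0.005 -0.022] then shift units [-0.003 -0.049 -0.006] F [-1.36  0.46 -0.55] w 0.04982994656572585 24.9996355175972
[-1.48602204  0.34620119  0.22160618]
```

```bash
for i in 1; do python3 -m inch '-1 0 -0.025 0 0 0 0;-1 0 0 0 0 0 0'| sed -n 2,4p; done; python3 -m inch '-1 0 -0.025 0 0 0 0;-1 0 0 0 0 0 0'| sed -n 2,4p; python3 -c "
from h import *
rel(goal(.150,.0,.0),tool(F)); print(F.T@ctrl.get_obs()['force'])"
```

```text
ee_pos: [0.5535, 0.1046, 0.1098]
eef_rot: [2.615, -0.003, 1.485]
force: [0.2, -0.3, -1.0]
ee_pos: [0.5529, 0.1047, 0.1094]
eef_rot: [2.615, -0.003, 1.485]
force: [-1.0, 0.9, -1.8]
t 11.875 pos [0.5529 0.1047 0.1094] rot units [ 0.016 -0.005 -0.022] then shift units [-0.004  0.001 -0.006] F [-0.96  0.87 -1.77] w 0.0502458776243024 24.9996480345726
[-1.77773736  0.78646336 -1.01705285]
```

```bash
python3 -m inch '-1 0 -0.025 0 0 0 0;-1 0 0 0 0 0 0'| sed -n 2,4p;  python3 -m inch '-1 0 -0.02 0 0 0 0;-1 0 0 0 0 0 0'| sed -n 2,4p; python3 -c "
from h import *
rel(goal(.150,.0,.0),tool(F)); print(F.T@ctrl.get_obs()['force'])"
```

```text
ee_pos: [0.5526, 0.1048, 0.1094]
eef_rot: [2.614, -0.003, 1.485]
force: [1.7, -0.1, -0.5]
ee_pos: [0.5525, 0.1048, 0.1094]
eef_rot: [2.613, -0.003, 1.485]
force: [5.2, -2.0, -0.9]
t 12.375 pos [0.5525 0.1048 0.1094] rot units [ 0.028 -0.007 -0.021] then shift units [-0.007  0.013  0.001] F [ 5.19 -1.96 -0.86] w 0.04981847208450139 25.002796947956085
[ 4.18717235 -1.52503454 -3.41586464]
```

```bash
python3 -m inch '-1 0 0.012 0.005 0 0 0;-1 0.1 0 0 0 0 0;-1 0.1 0 0 0 0 0;-1 0.1 0 0 0 0 0;-1 0.1 0 0 0 0 0;-1 0.1 0 0 0 0 0;-1 0.1 0 0 0 0 0;-1 0 0 0 0 0 0'| sed -n 2,4p; python3 - <<'E'
from h import *
rel(goal(.175,.0,.0),tool(F)); print(F.T@ctrl.get_obs()['force'])
ims=[]
for n,y,x in(("scene",120,260),("top",150,160)):
    c=camera(n);np.savez(f"/tmp/{n}2",**c);ims.append(cv2.resize(c["img"][y:y+75,x:x+80],(400,375),interpolation=cv2.INTER_CUBIC))
cv2.imwrite("pics/near.png",np.hstack(ims))
E
```

```text
ee_pos: [0.5541, 0.1229, 0.1093]
eef_rot: [2.614, -0.003, 1.485]
force: [4.3, -0.8, 1.1]
t 13.375 pos [0.5541 0.1229 0.1093] rot units [ 0.023 -0.007 -0.021] then shift units [ 0.221  0.013 -0.005] F [ 4.3  -0.82  1.06] w 0.049843949801345724 25.00329315662384
[ 4.29822781 -0.46451932 -1.2622567 ]
```

View pics/near.png

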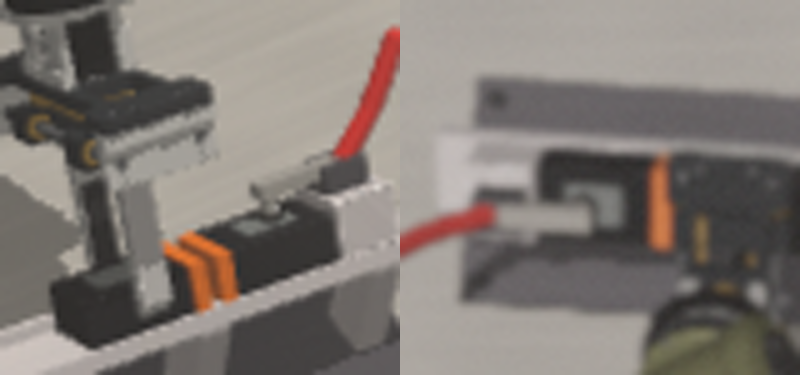

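The left crop shows a narrow gap of about 6 mm between the two orange ends at about (205,270). I'll close it in small steps.

```bash
python3 -m inch '-1 0.05 0 0 0 0 0;-1 0.05 0 0 0 0 0;-1 0 0 0 0 0 0'| sed -n 2,4p; python3 -m inch '-1 0.02 0 0 0 0 0;-1 0 0 0 0 0 0'| sed -n 2,4p;python3 -m inch '-1 0.015 0 0 0 0 0;-1 0 0 0 0 0 0'| sed -n 2,4p;python3 -m inch '-1 0.015 0 0 0 0 0;-1 0 0 0 0 0 0'| sed -n 2,4p
```

```text
ee_pos: [0.5543, 0.1255, 0.1092]
eef_rot: [2.614, -0.003, 1.485]
force: [4.7, -3.7, 1.6]
ee_pos: [0.5544, 0.126, 0.1092]
eef_rot: [2.614, -0.002, 1.485]
force: [4.8, -4.5, 3.1]
ee_pos: [0.5544, 0.1264, 0.1092]
eef_rot: [2.614, -0.002, 1.485]
force: [4.3, -4.1, 2.7]
ee_pos: [0.5545, 0.1269, 0.1093]
eef_rot: [2.614, -0.002, 1.485]
force: [5.2, -4.8, 2.7]
```

```bash
python3 -m inch '-1 0.015 0.005 0 0 0 0;-1 0 0 0 0 0 0'| sed -n 2,4p; python3 -m inch '-1 0.015 0 0 0 0 0;-1 0 0 0 0 0 0'| sed -n 2,4p;python3 -m inch '-1 0.015 0 0 0 0 0;-1 0 0 0 0 0 0'| sed -n 2,4p
```

```text
ee_pos: [0.5545, 0.1273, 0.1092]
eef_rot: [2.615, -0.002, 1.485]
force: [4.0, -4.8, 2.9]
ee_pos: [0.5545, 0.1277, 0.1092]
eef_rot: [2.615, -0.002, 1.485]
force: [4.4, -4.0, 2.3]
ee_pos: [0.5546, 0.1282, 0.1092]
eef_rot: [2.615, -0.002, 1.485]
force: [4.2, -4.0, 3.1]
```

```bash
python3 - <<'E'
from h import *
rel(goal(.175,.0,.0),tool(F))
c=camera("scene");cv2.imwrite("pics/near2.png",cv2.resize(c["img"][150:190,280:340],(600,400),interpolation=cv2.INTER_CUBIC))
E
```

```text
t 15.35 pos [0.5546 0.1282 0.1092] rot units [ 0.019 -0.002 -0.022] then shift units [ 0.044  0.014 -0.007] F [ 4.22 -3.96  3.05] w 0.04952574903592385 25.008609294891357
```

View pics/near2.png

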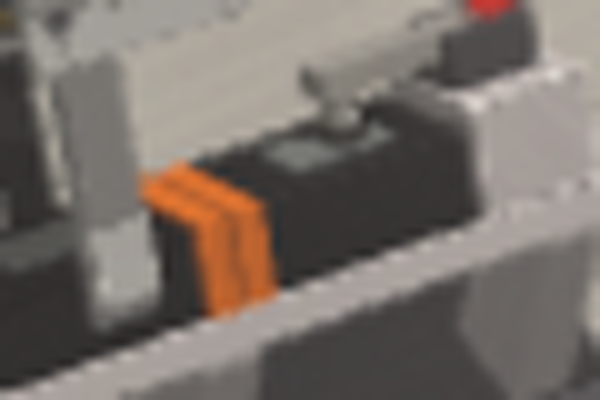

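A thin dark line at about (225,250) still separates the ends, so roughly 1–2 mm is left.

```bash
python3 -m inch '-1 0.015 0 0 0 0 0;-1 0 0 0 0 0 0'| sed -n 2,4p; python3 -m inch '-1 0.012 0 0 0 0 0;-1 0 0 0 0 0 0'| sed -n 2,4p;python3 -m inch '-1 0.01 0 0 0 0 0;-1 0 0 0 0 0 0'| sed -n 2,4p
```

```text
ee_pos: [0.5546, 0.1286, 0.1092]
eef_rot: [2.615, -0.002, 1.485]
force: [4.2, -4.2, 2.5]
ee_pos: [0.5546, 0.129, 0.1092]
eef_rot: [2.615, -0.002, 1.485]
force: [4.2, -4.5, 2.2]
ee_pos: [0.5547, 0.1293, 0.1093]
eef_rot: [2.615, -0.002, 1.485]
force: [4.5, -5.0, 2.3]
```

```bash
python3 -m inch '-1 0.01 0 0 0 0 0;-1 0 0 0 0 0 0'| sed -n 2,4p; python3 -m inch '-1 0.01 0 0 0 0 0;-1 0 0 0 0 0 0'| sed -n 2,4p
```

```text
ee_pos: [0.5547, 0.1296, 0.1092]
eef_rot: [2.615, -0.002, 1.485]
force: [4.1, -4.9, 2.4]
ee_pos: [0.5547, 0.1299, 0.1092]
eef_rot: [2.615, -0.002, 1.485]
force: [4.3, -4.3, 3.3]
```

```bash
python3 -m inch '-1 0.01 0 0 0 0 0;-1 0 0 0 0 0 0'| sed -n 2,4p; python3 -m inch '-1 0.01 0 0 0 0 0;-1 0 0 0 0 0 0'| sed -n 2,4p; python3 -c "
from h import *
c=camera('scene');cv2.imwrite('pics/near3.png',cv2.resize(c['img'][150:190,280:340],(600,400),interpolation=cv2.INTER_CUBIC))"
```

```text
ee_pos: [0.5547, 0.1301, 0.1092]
eef_rot: [2.615, -0.002, 1.485]
force: [4.5, -4.3, 1.8]
ee_pos: [0.5547, 0.1302, 0.1092]
eef_rot: [2.615, -0.002, 1.484]
force: [3.5, -7.9, 3.5]
```

View pics/near3.png

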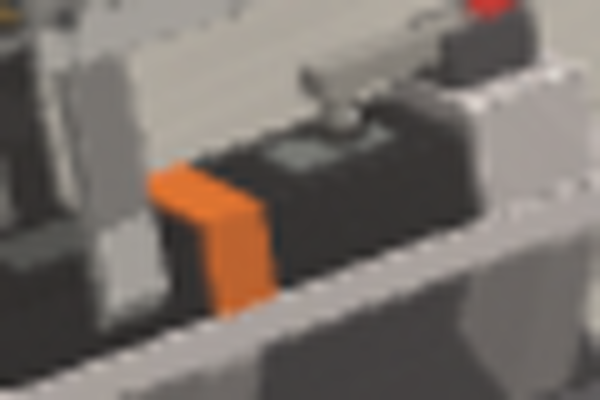

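The two orange ends have merged in the picture, with no line left at (230,250). The y force jumped from 4.3 to 7.9 N and motion stalled, so they are in contact. Now release and back off along the normal.

```bash
python3 -m inch '-1 -0.004 0.008 0 0 0 0;-1 0 0 0 0 0 0;0.3 0 0 0 0 0 0;0.3 0 0 0 0 0 0;0.3 0 0 0 0 0 0;0.3 0 0 0 0 0 0' 5 && python3 -m inch '0.3 0 0 -0.3 0 0 0;0.3 0 0 -0.6 0 0 0;0.3 0 0 -1 0 0 0;0.3 0 0 -1 0 0 0;0.3 -1 0 -1 0 0 0;0.3 -1 0 -1 0 0 0;0.3 -1 0 -1 0 0 0;0.3 -1 0 0 0 0 0;0.3 -1 0 0 0 0 0;0.3 0 0 0 0 0 0'; python3 - <<'E'
from h import *
ims=[]
for n,y,x in(("scene",130,260),("top",150,160)):
    c=camera(n);P=pts(c);hsv=cv2.cvtColor(c["img"],cv2.COLOR_BGR2HSV)
    ims.append(cv2.resize(c["img"][y:y+75,x:x+80],(400,375),interpolation=cv2.INTER_CUBIC))
    c0=np.array([.5547,.0635,.1005]);l=(P-c0)@F
    t=(abs(l[...,2]-.03)<.005)&(l[...,1]>-.05)&(l[...,1]<.2)&(abs(l[...,0])<.035)&(hsv[...,2]<100);q=l[t]
    o=(hsv[...,0]>6)&(hsv[...,0]<22)&(hsv[...,1]>150)&(hsv[...,2]>90)&(abs(l[...,2]-.03)<.005)&(abs(l[...,1]-.1)<.06);
    print(n,"orange y",np.percentile(l[o][:,1],[2,98]))
    for a,b in((.03,.095),(.117,.175)):
        k=q[(q[:,1]>a)&(q[:,1]<b)];print(len(k),"x",np.percentile(k[:,0],[2,50,98]),"z",np.median(k[:,2]),"ymin/max",k[:,1].min(),k[:,1].max())
cv2.imwrite("pics/end.png",np.hstack(ims))
E
```

```text
time_s: 17.95
ee_pos: [0.5547, 0.1308, 0.109]
eef_rot: [2.615, -0.003, 1.485]
force: [-0.1, -0.1, -0.1]
grip_width: 0.061
grip_force: 0.0
time_s: 19.2
ee_pos: [0.4529, -0.0128, 0.2623]
eef_rot: [2.614, -0.003, 1.483]
force: [-0.2, -0.0, -0.9]
grip_width: 0.0611
grip_force: 0.0
scene orange y [0.09647531 0.1148014 ]
133 x [-0.02108432  0.01700379  0.02945524] z 0.031158808278678923 ymin/max 0.030206927644305534 0.09301822283512182
117 x [-0.01926987  0.01611345  0.02947637] z 0.031318695190350763 ymin/max 0.11707736782525113 0.1749256693286245
top orange y [0.09555878 0.11701802]
240 x [-0.02424595  0.00344824  0.02509547] z 0.029053995915567517 ymin/max 0.030034915808216774 0.09341429767129357
188 x [-0.02419321  0.00729328  0.02564959] z 0.029265785031490913 ymin/max 0.11902139391681858 0.17444417957501812
```

View pics/end.png

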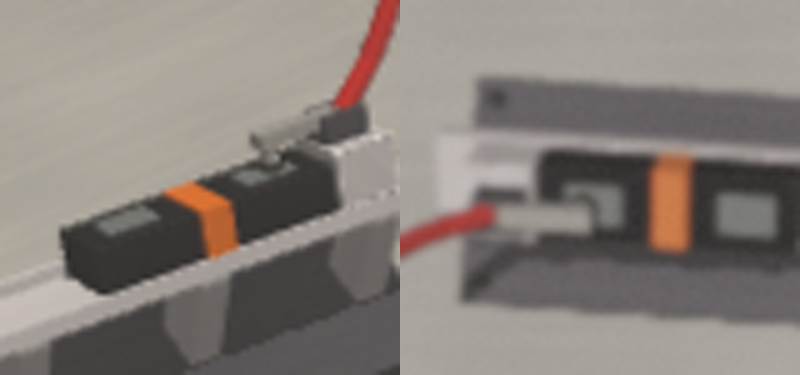

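Both crops show one continuous 20 mm orange band, at (200,220) on the left and (670,205) on the right. The two halves are level and in line, and the robot is clear.

```bash
python3 -c "
from station import ticket
print(ticket.hand_in())"
```

```text
the job is handed in; nothing more can be done
None
```

I laid the loose half on the deck against the ledge and butted its orange end to the clamped half's with no gap visible in the final pictures; the job is handed in at about 19 s, and the hand-in returned no verdict.

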